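# Shut the turn-over board frame and hold its index plunger out

### The job

The radio board is already loaded in the turn-over frame on the bench and I want to turn it over to solder the other side. Shut the padded lid over the board and press its front edge down until the catch snaps and the lid is fully home; then grip the black knob of the spring-loaded index plunger on top of the left-hand post, pull it straight up as far as it goes and keep it up, with the frame still level and the board in it: finish while still holding the plunger up, because I turn the frame while you hold it. Do not pull the plunger before the lid is shut, and leave the pliers, reel, tin and bottle round the stand where they are.

Things in the scene. Friction and masses are not known exactly. Their poses are not given: they have to be found in the camera images.
- stand: turn-over frame for circuit boards, fixed: grey base plate 120 (x) x 224 (y) x 14 mm, an upright aluminium post at y = +97 and y = -97 mm, board frame between them. Origin: centre of the underside; z up, +x to the far side (lid hinge), -x to the robot's side (up to 0.3 rad askew), +y to the left-hand post with the plunger (axis x = 0, y = 84 mm).
- carrier (a joint): turning angle (rad, 0 = level) of the aluminium board frame, 120 (x) x 150 (y) x 14 mm, about a level axis along y at z = 110 mm. The plunger's pin locks it within 0.03 rad (it yields to 0.08 under a 40 N push); with the pin out, 0.6 N m of friction keeps it in place. The round black hand knob outside the right-hand post, 38 mm across, turns it and is not to be used
- lid (a joint): angle of the padded lid: 0 = shut, 1.95 = open, leaning back; starts at 1.6 to 1.9. It opens up and away from the robot. The hinge is stiff (0.16 N m): the lid stays where it is left. In the last 0.1 rad a sprung ball catch at the middle of the front edge must be snapped over (about 10 N down at the front edge); past it the lid stays shut. Shut: below 0.03 rad
- lid_hinge (a point): middle of the lid's hinge line, which runs along the stand's y; at x = 64 mm, z = 119 mm in the stand's frame while the frame is level
- lid_edge (a point): middle of the lid's free edge on its outer face: 124 mm from the hinge line along the lid, 16 mm out from it. The lid is an aluminium tray 120 mm long, 146 mm wide, 18 mm thick, foam inside; its flat outer face lies 16 mm out from the hinge line (shut: on top, z = 135 mm). A lip 50 mm wide, 2.5 mm thick stands 16 mm out beyond this edge
- plunger (a joint): how far the index plunger is drawn up (m): 0 = seated, 0.012 = fully back at its stop. The spring pushes it down with 8 N seated, 14 N fully back; it springs back when let go. The pin is out of its hole from 8 mm on; fully back means more than 10 mm
- plunger_knob (a point): point on the plunger's upright axis, 10 mm above the underside of its fluted black knob; z = 198 mm when seated. Knob 25 mm across, 18 mm tall (8 mm of it above this point). Below it a round barrel, 21 mm across, top 16 mm below this point, on a nose 32 (x) x 28 (y) mm whose top is 34 mm below this point. Free all round when the lid is shut
- board: green circuit board 90 (x) x 120 (y) x 2 mm with parts up to 10 mm tall, lying loose in the frame's recess (1 mm play each side); origin at the centre of its underside, axes as the stand's
- nest (a point): where the centre of the board's underside belongs: middle of the frame's recess, on its ledge
- longnose_pliers: long-nose pliers with blue handles, 53 x 141 x 11 mm, lying flat to the right of the stand; origin at the centre of the underside, long axis y
- solder_reel: white reel of solder with black flanges, 50 mm across, 40 mm tall, standing behind the stand; origin at the centre of the underside
- screw_tin: round white tin, 62 mm across, 23 mm tall, behind the stand; origin at the centre of the underside
- flux_bottle: small brown dropper bottle with black cap, 34 mm across, 102 mm tall, right behind the stand; origin at the centre of the underside

How it is judged (in metres and radians):
On the way, in this order (a step that is already met when the one before it is completed fails the run):
1. the lid is shut and caught, the plunger still in its hole (value of joint lid below 0.03 rad and value of joint plunger below 0.003 m and value of joint carrier between -0.08 and 0.08 rad), for 0.2 s.
2. the plunger is pulled fully back by the fingers (value of joint lid below 0.03 rad and value of joint plunger above 0.01 m and contact force between the fingers and plunger above 2 N), for 0.2 s.
At the end, for the whole second after the job is handed in: the lid is shut (within 0.03 rad), the fingers hold the plunger more than 10 mm up of its 12 mm (touching it with more than 2 N), the frame is level within 0.08 rad and the board lies in it within 6 mm of its place (all of step 2 and value of joint carrier between -0.08 and 0.08 rad and distance between board and nest below 0.006 m); the arm keeps its last pose, push and grip.
It fails at once if the plunger drawn before the lid is shut (value of joint plunger above 0.005 m and value of joint lid above 0.06 rad).
It fails at once if the frame turned (value of joint carrier above 0.15 rad or value of joint carrier below -0.15 rad).
It fails at once if a thing beside the stand pushed out of its place (30 mm) or tipped over (distance of any of longnose_pliers, solder_reel, screw_tin, flux_bottle from where it was at the start of the episode above 0.03 m or angle between flux_bottle's own z axis and vertical above 0.5 rad).
It also fails if it takes over 45 s, if anything falls off the work surface, if the arm or the gripper's body presses on something with over 40 N, if the wrist force passes 120 N, or if a joint passes its speed limit or range.

### The arm

A 6-joint arm with a two-finger parallel gripper is mounted at the origin on a cart in front of the work surface, level with it; the furniture and walls round the work are solid. World frame = base frame: x ahead of the robot, y to its left, z up, the work surface at z = 0. Lengths are in mm, angles in rad, forces in N, time in s.
With the tool pointing down it reaches from about 325 to 850 mm from the base axis. Payload 4.4 kg.
Tool frame: the origin (TCP) lies between the finger pads; the fingertips stand 17 mm ahead of it and the grasp point (between the pads) lies 2 mm behind it; z points along the fingers, y is the line along which they close (so a half turn about z gives the same grasp; the last joint's range is limited). The gripper opens to 94 mm and grips with 3 to 60 N. Pads are 16 mm wide; open, the fingers measure 119 mm over their backs; the gripper's body (75 mm by 177 mm) begins 78 mm behind the grasp point.
Start: joints at [-1.411, 0.207, 1.542, -0, 1.393, -0.15], TCP at [175.834, -547.457, 222.447] pointing down, gripper open.
Joint ranges: [-2.73, 2.73], [-0.86, 2.22], [0.23, 2.46], [-1.11, 4.25], [0.08, 2.63], [-2.82, 2.82]. Speed limits (rad/s): [2.79, 2.79, 3.14, 3.14, 3.14, 3.14].

### API

Orientations are given as a rotation vector (axis times angle).
In Python, from workcell import bot gives the robot as it stands. The module is installed in compiled form; this text tells all that it offers. Calls block until the motion is done:
- bot.goto(position, orientation): joint-space move of the TCP to a pose.
- bot.move_linear(position, max_speed=150, attitude=None, until_force=None): straight line of the TCP; attitude=None keeps the orientation; max_speed is the mean speed in mm/s. With until_force (N) it stops when the force on the tool has changed by that much, and returns True; else False.
- bot.movej(angles): joint-space move.
- bot.move_gripper(opening, grip_force=None): finger opening in mm; grip_force is the grip in N (None keeps the last); returns when the fingers have stopped.
- bot.dwell(seconds).
- bot.ik(position, orientation): joint angles nearest the present ones, or None.
- bot.sense(): the state.
- bot.capture(name): name is "scene" or "top" or "wrist"; returns the picture (384x512x3 uint8, red, green, blue); there is no depth.
- bot.get_calibration(name): a dict with "fovy" (degrees; the focal length in pixels is half the picture's height over the tangent of half this angle, whatever the lens; pixels are square), "cx", "cy" (the principal point, pixels), "world_from_camera" (4x4, takes a point from camera to world coordinates). Camera axes: x right, y down, z forward; pixel columns grow to the right and rows downward; lengths in mm; the calibration is good to about 2 mm. A picture is of the moment at which its call begins: read the wrist's pose just before it. get_calibration takes no time and is no camera call; for the wrist camera it gives the pose at the moment of the call.
A pose or a line that the arm cannot do raises bot.MotionError and nothing moves.
- bot.finish_job(): hands the job in; it is judged then, once.
The state is a dict: "t": time; "q": joint angles; "joint_vel": joint speeds; "tau": joint torques, N m; "tcp_pos": TCP position; "eef_rot": TCP orientation; "wrist_force": force on the tool from outside, world axes, zero at the start; "torque": the same for the moment, N m; "gripper_width": finger opening in mm; "gripper_force": force on a finger pad.
Only numpy, scipy, OpenCV 4.12 (cv2) and the standard library are available. Lean on these libraries where they do the work, as an engineer would, in place of code of your own. Each camera call takes 0.05 s, during which the arm holds its last target. There are 200 camera calls.

## Working session

There is one attempt and no reset: what is moved stays moved. The work goes in short steps, each a Python script; the robot and the scene stay as the last script left them, time stands still between calls to the robot, and variables do not carry over. Pictures are saved under pics/ and viewed, at most 10 in all, crops included, and the job is handed in when it is done.

```bash
mkdir -p pics; python3 - <<'E'
from workcell import bot
import cv2,numpy as np
for n in("scene","top"):
    im=bot.capture(n); cv2.imwrite(f"pics/{n}0.png",im[:,:,::-1]); c=bot.get_calibration(n); print(n,c["fovy"],c["cx"],c["cy"],np.round(c["world_from_camera"],3).tolist())
a,b=[cv2.imread(f"pics/{n}0.png") for n in("scene","top")]
cv2.imwrite("pics/sc.png",cv2.resize(a,(800,600),interpolation=cv2.INTER_CUBIC));cv2.imwrite("pics/tp.png",cv2.resize(b,(800,600),interpolation=cv2.INTER_CUBIC))
s=bot.sense();print(s["t"],s["eef_rot"],s["wrist_force"])
E
```

```text
scene 44.96143407296402 255.99777395747523 200.67253336772166 [[-0.887, 0.305, -0.348, 824.54], [0.463, 0.583, -0.668, 282.779], [-0.001, -0.753, -0.658, 791.484], [0.0, 0.0, 0.0, 1.0]]
top 45.13542902803565 245.54820487943567 191.03925228373214 [[-0.026, -0.99, 0.138, 352.364], [-1.0, 0.024, -0.018, -324.025], [0.014, -0.138, -0.99, 987.361], [0.0, 0.0, 0.0, 1.0]]
0.1 [-3.10165997e+00 -4.85965515e-01  5.61605851e-05] [-0.61526433  0.46116609 -0.46483623]
```

View pics/sc.png

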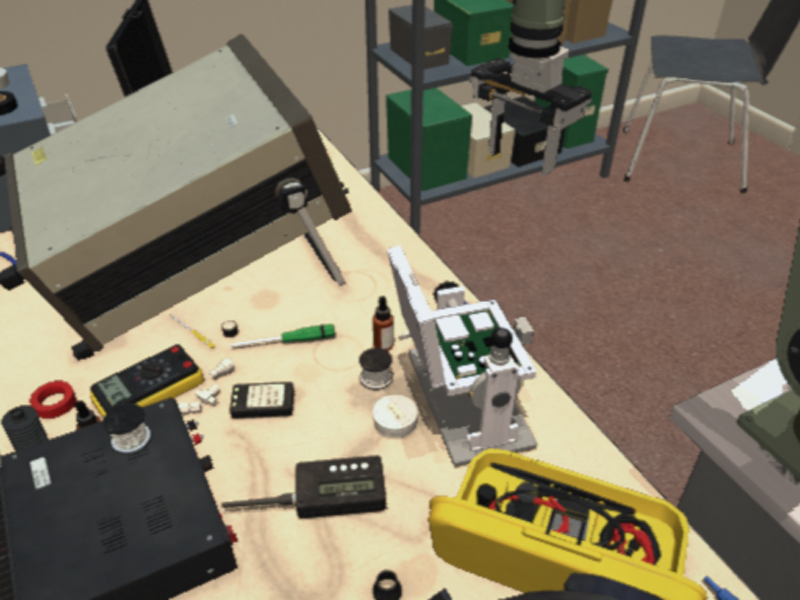

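View pics/tp.png

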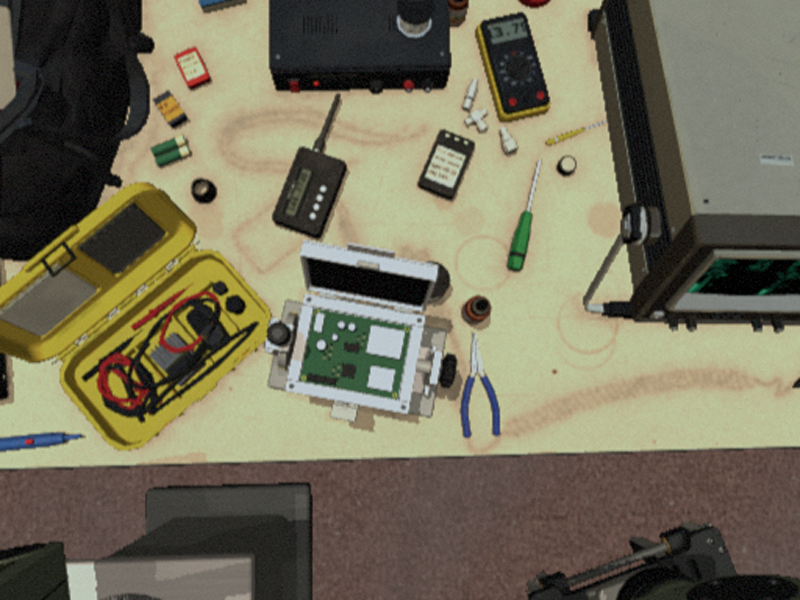

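The top view shows the plunger knob at about (279,333), the frame with its lid open, and the hand knob at (449,371). The frame is skewed by about -0.2 rad. I'll zoom in for the corners.

```bash
python3 - <<'E'
import cv2,numpy as np
a,b=[cv2.imread(f"pics/{n}0.png") for n in("scene","top")]
A=cv2.resize(a[150:300,240:350],None,fx=4,fy=4,interpolation=cv2.INTER_CUBIC)[:600]
B=cv2.resize(b[150:290,165:300],None,fx=4,fy=4,interpolation=cv2.INTER_CUBIC)
o=np.zeros((600,800,3),np.uint8)
# B left 540 wide -> scale 3 both
A=cv2.resize(a[150:300,240:350],None,fx=3.5,fy=3.5,interpolation=cv2.INTER_CUBIC)
B=cv2.resize(b[150:290,168:284],None,fx=3.5,fy=3.5,interpolation=cv2.INTER_CUBIC)
o[:A.shape[0],:A.shape[1]]=A;o[:B.shape[0],390:390+B.shape[1]]=B
cv2.imwrite("pics/crop.png",o[:530])
E
```

```text
(no output)
```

View pics/crop.png

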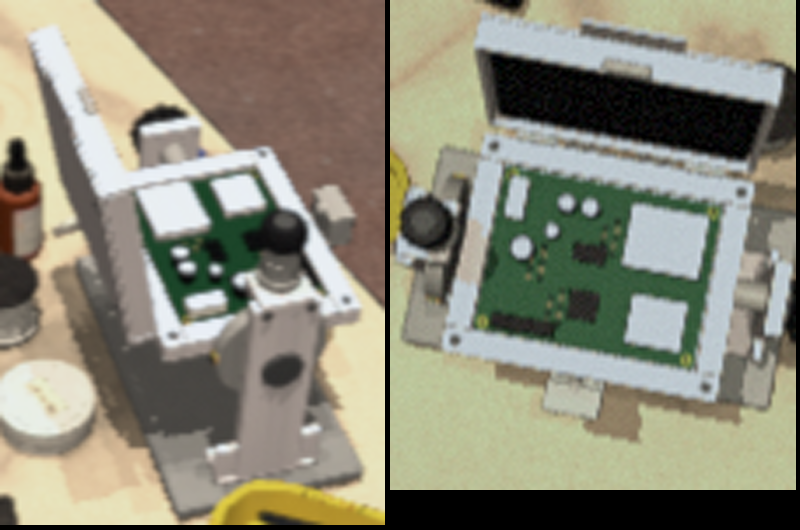

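```bash
cat > h.py <<'E'
import numpy as np
from scipy.spatial.transform import Rotation as R
def st(p,pt):
    c,s=np.cos(p[2]),np.sin(p[2]);x,y,z=pt
    return np.array([p[0]+c*x-s*y,p[1]+s*x+c*y,z])
def lid(th,y=0,a=124,o=16):
    return np.array([64-a*np.cos(th)+o*np.sin(th),y,119+a*np.sin(th)+o*np.cos(th)])
def proj(c,P):
    f=192/np.tan(np.radians(c["fovy"])/2);M=np.array(c["world_from_camera"])
    q=M[:3,:3].T@(P-M[:3,3]);return np.array([c["cx"]+f*q[0]/q[2],c["cy"]+f*q[1]/q[2]])
E
python3 - <<'E'
from h import *;from workcell import bot
from scipy.optimize import least_squares
T,S=bot.get_calibration("top"),bot.get_calibration("scene")
t=lambda u,v:np.array([(u-390)/3.5+168,v/3.5+150]); s=lambda u,v:np.array([u/3.5+240,v/3.5+150])
O=[(T,t(427,220),(0,84,206)),(T,t(446,346),(-60,75,117)),(T,t(716,400),(-60,-75,117)),(T,t(404,342),(-60,112,14)),(T,t(441,148),(60,112,14)),
(T,t(481,17),73),(T,t(783,68),-73),(S,s(287,230),(0,84,198)),(S,s(357,303),(-60,75,117)),(S,s(265,150),(-60,-75,117)),(S,s(163,350),(60,75,117))]
def f(p):
    return np.concatenate([proj(c,st(p,lid(p[3],k) if np.isscalar(k) else k))-u for c,u,k in O])
r=least_squares(f,[370,-260,-.19,1.7],x_scale=[10,10,.1,.1],loss="soft_l1");print(r.x);print(f(r.x).reshape(-1,2).round(1).tolist())
p=r.x;np.save("p.npy",p)
print(st(p,lid(p[3])),st(p,(0,84,198)),st(p,lid(0)))
print([ (n,st(p,q).round()) for n,q in [("knob",(0,-120,110))]])
E
```

```text
[ 4.08732588e+02 -3.05603965e+02 -1.98218930e-01  1.71770733e+00]
[[-0.2, 0.7], [-0.8, 1.4], [1.3, -0.1], [-0.3, 0.0], [0.0, -0.6], [-0.3, -0.3], [0.6, 0.3], [-1.7, 1.2], [0.6, 1.0], [-0.6, -1.0], [-0.1, -0.2]]
[ 504.79319964 -324.89835805  239.32213881] [ 425.27415813 -223.24878023  198.        ] [ 349.90745636 -293.78855812  135.        ]
[('knob', array([ 385., -423.,  110.]))]
```

The fit is good, within about 1 px. Next I'll go behind the lid and swing it down along its arc with closed fingers.

```bash
cat >> h.py <<'E'
def rot(p): return (R.from_euler('z',p[2])*R.from_euler('x',np.pi)).as_rotvec()
def tcp(p,xf,zt,y=0): return st(p,(xf+8,y,zt+17))
def wp(th,a=112):
    x=lid(th,a=140 if th>np.pi/2 else a)[0]; return x,lid(th,a=a)[2]
E
python3 - <<'E'
from h import *;from workcell import bot
import cv2
p=np.load("p.npy");ro=rot(p)
bot.move_gripper(0,20)
s=bot.sense()["tcp_pos"];bot.move_linear([s[0],s[1],400],300)
bot.goto(tcp(p,145,330),ro)
bot.move_linear(tcp(p,145,212),200)
print(bot.sense()["t"],bot.sense()["wrist_force"])
ths=np.arange(1.85,0.24,-.1)
for th in ths:
    x,z=wp(th); bot.move_linear(tcp(p,x,max(z,0) if th<1.75 else 222),120)
    s=bot.sense();print(round(th,2),round(s["t"],2),np.round(s["wrist_force"],1),np.round(s["tcp_pos"]-tcp(p,x,z),1))
im=bot.capture("scene");a=cv2.resize(im[100:300,190:390,::-1],(600,600),interpolation=cv2.INTER_CUBIC);cv2.imwrite("pics/l1.png",a)
E
```

```text
4.6167 [-0.63329741 -0.40207709  0.5133285 ]
1.85 5.01 [ 0.3  0.8 -0.8] [ 0.8 -0.7  2. ]
1.75 5.27 [-0.2 -0.6 -1. ] [ 0.3 -0.1 -4.3]
1.65 5.55 [-0.3  0.3  0.5] [ 0.5 -0.3  0.5]
1.55 5.81 [ 0.2 -0.5  0.1] [ 0.1 -0.1 -0. ]
1.45 6.06 [ 0.3 -0.7 -0.9] [ 0.1 -0.  -0.1]
1.35 6.31 [-0.5  0.3 -0.5] [-0.  -0.  -0.1]
1.25 6.56 [0.1 0.7 0.7] [-0.  -0.  -0.1]
1.15 6.81 [ 0.4  0.3 -0.4] [-0.1  0.  -0.1]
1.05 7.06 [ 0.3 -0.5  0.2] [-0.1  0.  -0.1]
0.95 7.31 [-0.4  0.8 -0.6] [-0.1  0.1 -0.1]
0.85 7.56 [0.  0.3 0.2] [-0.1  0.1 -0.2]
0.75 7.81 [0.9 0.7 0.1] [-0.1  0.2 -0.2]
0.65 8.06 [0.6 0.2 0.3] [-0.1  0.2 -0.2]
0.55 8.31 [ 0.7 -0.3  0.1] [-0.2  0.2 -0.2]
0.45 8.56 [ 0.9 -0.1 -0. ] [-0.2  0.3 -0.2]
0.35 8.81 [-0.1  0.1 -0.4] [-0.3  0.4 -0.4]
0.25 9.06 [-0.3  0.3 -0.1] [-0.4  0.4 -0.5]
```

View pics/l1.png

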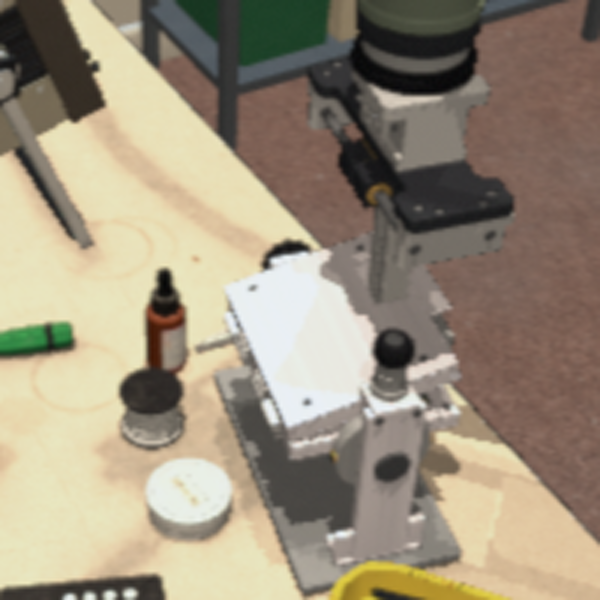

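The lid (centre at about (340,310)) is nearly shut with the finger on it at about (385,290), and the surrounding things are untouched. Next I'll press it down past the catch.

```bash
python3 - <<'E'
from h import *;from workcell import bot
import cv2
p=np.load("p.npy")
bot.move_linear(tcp(p,*wp(.15)),80)
x=lid(0,a=116)[0]
for z in np.arange(146,122,-1.5):
    h=bot.move_linear(tcp(p,x,z),40,until_force=28)
    s=bot.sense();print(round(z,1),h,round(s["t"],2),np.round(s["wrist_force"],1),round(s["tcp_pos"][2]-17,1))
    if h or np.linalg.norm(s["wrist_force"])>25: break
E
```

```text
146.0 False 9.78 [ 0.4 -0.4  0.1] 145.9
144.5 False 10.03 [-1.2  0.8  2.8] 144.8
143.0 False 10.28 [-2.5  2.   8.6] 144.1
141.5 False 10.53 [-4.2  1.2  4.7] 141.8
140.0 False 10.78 [-0.2  0.3 -0.4] 139.6
138.5 False 11.03 [-0.6  0.2  0.2] 138.1
137.0 False 11.28 [0.4 0.4 0.1] 136.8
135.5 False 11.53 [0.1 0.1 0.8] 135.4
134.0 False 11.78 [-2.8  1.8  6.1] 135.0
132.5 False 12.03 [-4.3  3.9 11.9] 134.6
131.0 False 12.28 [-6.3  5.1 17.8] 133.9
129.5 False 12.53 [-8.3  7.2 22.7] 133.3
```

The catch snapped at 8.6 N and the lid bottomed at z = 135. Now I'll lift and look at the plunger with the wrist camera.

```bash
python3 - <<'E'
from h import *;from workcell import bot
import cv2
p=np.load("p.npy");x=lid(0,a=116)[0]
bot.move_linear(tcp(p,x,300),250)
k=st(p,(0,84,198))
bot.goto(st(p,(-10,84,300)),rot(p));bot.move_gripper(55,45)
c=bot.get_calibration("wrist");im=bot.capture("wrist")
print(bot.sense()["t"],proj(c,k+[0,0,8]),proj(c,k),proj(c,st(p,lid(0,73,124))),proj(c,st(p,lid(0,73,4))))
cv2.imwrite("pics/w.png",cv2.resize(im[:,:,::-1],(800,600),interpolation=cv2.INTER_CUBIC))
E
```

```text
14.8333 [247.02556235 186.19445923] [247.03125731 183.80097423] [256.61627236 219.81126649] [257.64388682 112.29742508]
```

View pics/w.png

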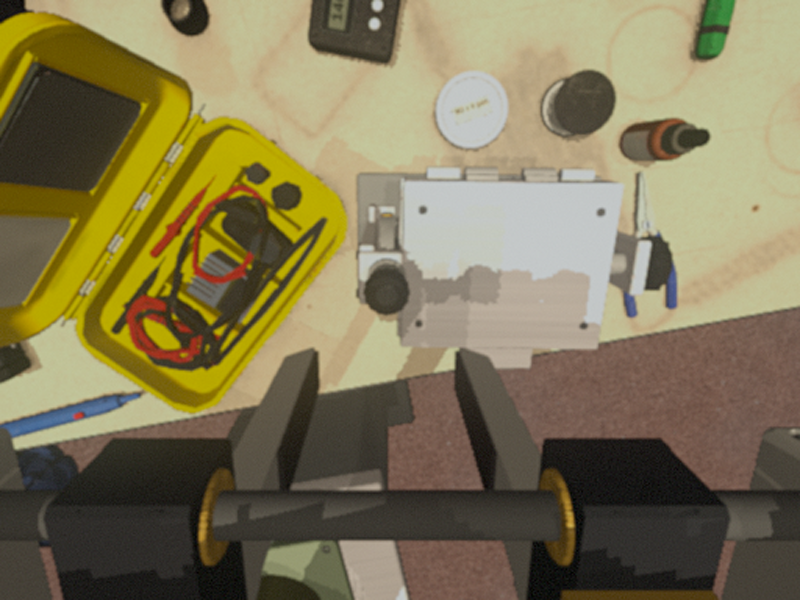

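The picture shows the knob at (386,289), which matches the prediction (386,291) to about 1 mm. The lid is flat and shut. Grasp and pull.

```bash
python3 - <<'E'
from h import *;from workcell import bot
import cv2
p=np.load("p.npy")
def rep(m):
    s=bot.sense();print(m,round(s["t"],2),np.round(s["wrist_force"],1),np.round(s["tcp_pos"],1),round(s["gripper_width"],1),round(s["gripper_force"],1))
g=lambda z:st(p,(0,84,z))
bot.move_linear(g(300),150);print(bot.move_linear(g(197),80,until_force=12));rep("down")
bot.move_gripper(0,45);rep("grip")
z0=bot.sense()["tcp_pos"][2]
for d in (2,4,6,8,10,11,12,13,14):
    bot.move_linear(g(z0+d),30);rep(d)
    if bot.sense()["wrist_force"][2]<-22: break
E
```

```text
False
down 16.52 [0.5 0.2 0.4] [ 425.7 -223.6  197.7] 55.0 0.0
grip 17.13 [1.3 1.  0.4] [ 425.4 -223.1  197.1] 23.5 45.0
2 17.38 [  4.6  -2.2 -10.8] [ 425.3 -223.   197.8] 23.3 45.0
4 17.63 [  5.8  -2.1 -13.4] [ 425.3 -223.1  199.5] 23.2 45.0
6 17.88 [  5.9  -1.7 -13.3] [ 425.3 -223.   201.4] 23.4 45.0
8 18.13 [  5.2  -2.5 -14.1] [ 425.2 -223.1  203.4] 23.4 45.0
10 18.38 [  5.2  -2.1 -12.2] [ 425.2 -223.   205.6] 23.6 45.0
11 18.63 [  4.8  -1.8 -13.9] [ 425.2 -223.   206.5] 23.5 45.0
12 18.88 [  5.7  -2.2 -13.1] [ 425.2 -223.   207.4] 23.6 45.0
13 19.13 [  6.3  -2.  -13.6] [ 425.2 -223.   208.3] 23.5 45.0
14 19.38 [  6.   -2.1 -14.3] [ 425.2 -223.   209.2] 23.6 45.0
```

The force is flat at about 13.5 N, which may mean the fingers are slipping. I'll check the picture.

```bash
python3 - <<'E'
from workcell import bot
import cv2
im=bot.capture("scene");cv2.imwrite("pics/s2.png",cv2.resize(im[160:290,260:370,::-1],(508,600),interpolation=cv2.INTER_CUBIC))
E
```

```text
(no output)
```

View pics/s2.png

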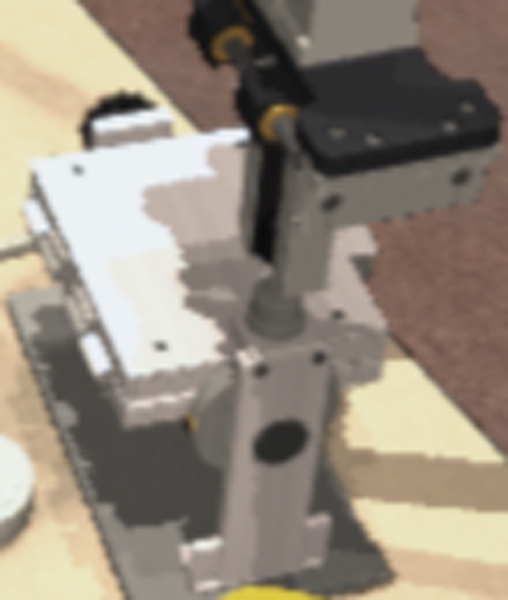

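Inconclusive, because the fingers hide the knob. I'll re-grip at 60 N and watch the force profile. If the grip holds, it should climb from 8 to 14 N and then rise sharply at the stop.

```bash
python3 - <<'E'
from h import *;from workcell import bot
p=np.load("p.npy")
def rep(m):
    s=bot.sense();print(m,round(s["t"],2),np.round(s["wrist_force"],1),np.round(s["tcp_pos"],1),round(s["gripper_width"],1),round(s["gripper_force"],1))
g=lambda z:st(p,(0,84,z))
bot.move_gripper(45);rep("open")
bot.move_linear(g(195),60);bot.move_gripper(0,60);rep("grip")
z0=bot.sense()["tcp_pos"][2]
for d in (2,4,6,8,10,12,13,14,15,16):
    bot.move_linear(g(z0+d),25);rep(d)
    if bot.sense()["wrist_force"][2]<-20: break
E
```

```text
open 19.98 [-0.6 -0.  -1. ] [ 425.4 -223.4  211.6] 44.9 0.0
grip 20.89 [0.1 0.8 1. ] [ 425.5 -223.1  195.3] 23.7 60.0
2 21.14 [  5.6  -1.8 -10.8] [ 425.4 -223.1  196. ] 23.1 60.0
4 21.39 [  4.7  -1.7 -12.6] [ 425.4 -223.1  197.6] 23.0 60.0
6 21.64 [  5.8  -2.2 -14.1] [ 425.4 -223.1  199.4] 23.1 60.0
8 21.89 [  6.6  -2.3 -12.9] [ 425.4 -223.1  201.3] 23.6 60.0
10 22.14 [  6.2  -1.9 -12.2] [ 425.4 -223.1  203.6] 23.4 60.0
12 22.39 [  6.7  -2.7 -12.8] [ 425.3 -223.1  205.5] 23.2 60.0
13 22.64 [  6.3  -3.5 -13.5] [ 425.4 -223.1  206.3] 23.2 60.0
14 22.89 [  5.4  -2.3 -14.5] [ 425.4 -223.1  207.2] 23.2 60.0
15 23.14 [  7.2  -2.8 -17.9] [ 425.3 -223.1  207.4] 23.0 60.0
16 23.39 [  9.1  -4.7 -22.4] [ 425.3 -223.   207.4] 23.2 60.0
```

The force rises sharply to 22 N after exactly 12 mm of travel, so the plunger is at its stop with no slip. I'll ease off slightly, check that it holds, and hand in.

```bash
python3 - <<'E'
from h import *;from workcell import bot
p=np.load("p.npy")
bot.move_linear(st(p,(0,84,195.3+14.8)),20)
for i in range(3):
    bot.dwell(.6);s=bot.sense();print(round(s["t"],2),np.round(s["wrist_force"],1),np.round(s["tcp_pos"],1),s["gripper_force"])
if s["wrist_force"][2]<-13.5 and s["tcp_pos"][2]>206.8: print(bot.finish_job())
E
```

```text
24.24 [  7.5  -3.3 -17.5] [ 425.3 -223.1  207.4] 59.99326289165765
24.84 [  7.4  -3.7 -16.6] [ 425.3 -223.1  207.4] 59.993348956340924
25.44 [  7.5  -3.3 -17. ] [ 425.3 -223.1  207.4] 59.993318889755756
the job is handed in; nothing more can be done
None
```

The lid is shut and its catch snapped. The plunger is held up at its 12 mm stop, with a steady 17 N pull and 60 N grip, and the job is handed in at about 25 s; I saw no verdict, and no camera view of the board or the drawn plunger afterwards.

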